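Refit the switch box cover on its sloping pins

ROBOT

A 6-joint arm with a two-finger parallel gripper is mounted at the origin on the work surface. World frame = base frame: x ahead of the robot, y to its left, z up, the work surface at z = 0. Lengths are in mm, angles in rad, forces in N, time in s.
With the tool pointing down it reaches from about 200 to 875 mm from the base axis. Payload 3.4 kg.
Tool frame: the origin (TCP) lies on the centre line of the jaws, within the pads' length; the fingertips stand 11 mm ahead of it and the grasp point (between the pads) lies 8 mm behind it; z points along the fingers, y is the direction in which the jaws open and shut (so a half turn about z gives the same grasp; the last joint's range is limited). The gripper opens to 94 mm and grips with 3 to 60 N. Pads are 16 mm wide; open, the fingers measure 119 mm over their backs; the gripper's body (75 mm by 177 mm) begins 78 mm behind the grasp point.
Start: joints at [-1.393, 0.276, 1.505, -0, 1.361, -0.121], TCP at [169.264, -549.558, 216.493] pointing down, gripper open.
Joint ranges: [-2.89, 2.89], [-0.75, 2.08], [0.22, 2.7], [-1.18, 4.32], [0.11, 2.71], [-2.7, 2.7]. Speed limits (rad/s): [2.57, 2.57, 3.14, 3.14, 3.14, 3.14].

INTERFACE

Orientations are given as a unit quaternion [x, y, z, w].
In Python, from rig import read_state, optics, ticket gives the robot as it stands.
- The arm moves only by the tool send_rows, never from a script. Its argument "motion" is a list of rows, each an object with "linear": the shift along the tool's x, y, z in mm, a list of three; "rot": the turn, a rotation vector about the tool's x, y, z in rad, a list of three. In form: [{"linear": [dx, dy, dz], "rot": [ax, ay, az]}, ...]. A call has 1 to 8 rows; each row is the pose to reach, as a shift and turn from the pose measured when the call began, along the tool's axes at that moment; what a row does not reach only later rows make up. A row lasts 1/10 s, in which the tool goes at most 50 mm and 8.59 degrees, less where a joint would pass 70% of its speed; a pose out of reach is approached as far as the arm can. A call with a gripper value outside its range is refused whole. "fingers" is the closure, from 0 (fully open) to 1 (shut), set as the call begins (left out, the last holds). The fingers move at their own pace and stop on an object; the grip force is fixed at half the most. Time passes only in rows, so rows that repeat a pose let the fingers close. It gives the time, the measured TCP pose, the force and the opening at its end, in the units of the state.
- read_state(): the state, without advancing time (a new reading comes with each control period).
- optics.camera(name): name is "side" or "top" or "wrist"; returns a dict with "frame" (384x512x3 uint8, blue, green, red), "z_map" (384x512 float32, mm along the optical axis (not along the pixel's ray), 0 where there is no reading), "fx", "fy", "cx", "cy" (pixels), "extrinsics" (4x4, takes a point from camera to world coordinates). Camera axes: x right, y down, z forward; pixel columns grow to the right and rows downward; lengths in mm; the calibration is good to about 2 mm. A picture is of the moment at which its call begins.
- ticket.finish_job(): hands the job in, once; it reports no verdict.
Trained networks look in the newest picture that a camera, given by its name, has taken for a name from the list of things; names that differ only in an ending like _2 or _b are one class to them, and where a whole thing is asked for, a point or a joint stands for the part that bears it (a point fixed in the world has none). Each returns a list of dicts, best first, with "p" (0 to 1); they miss things now and then, are a little off and sometimes report something else, mostly with a low value. They report only what shows in the picture. A call takes as long as a camera call. They do not tell look-alikes from the thing itself.
- optics.look_for(camera, target): "extent" ([centre column, centre row, width, height] in pixels, round what is visible of it).
- optics.outline_of(camera, target): "pixels" (384x512 bool, what is visible of it) and "extent" ([centre column, centre row, width, height] in pixels, round what is visible of it).
The state is a dict: "t": time; "joint_positions": joint angles; "qvel": joint speeds; "joint_efforts": joint torques, N m; "eef_pos": TCP position; "eef_rot": TCP orientation; "wrist_force": force on the tool from outside, world axes, zero at the start; "wrist_torque": the same for the moment, N m; "opening": opening from 0.0 (shut) to 1.0 (fully open).
Only numpy, scipy, OpenCV 4.12 (cv2) and the standard library are available. Lean on these libraries where they do the work, as an engineer would, in place of code of your own. Each camera call takes 0.05 s, during which the arm holds its last target. There are 200 camera calls.

TASK

The blue cover of the sloping switch box is lying on the counter with the red-capped spice container standing on it. First move the container, upright, onto the middle of the green saucer and let go; then fit the cover over the box's two brass pins, black handle outward, and press it fully home so that it sits flush on the box. Do not drop either of them, and leave the other kitchen things where they are.

Things in the scene. Friction and masses are not known exactly. Their poses are not given: they have to be found in the camera images.
- cover: loose blue cover plate 110 x 180 x 6 mm (x, y, z), 0.2 kg, flat on the counter, handle up. Origin: centre of its underside; z out of the handle side. Black bar handle in the middle, 16 mm wide (x), 44 mm long (y), from z 6 to 36 mm. Two through holes 15 mm across at x = 0, y = +75 and -75 mm. It fits either way round (half a turn about z)
- container: closed spice container: clear cylinder 58 mm across, 68 mm high, red twist cap 62 mm across on top, 90 mm high in all, 0.2 kg. Origin: centre of its underside, z up. It starts standing on the cover, about 57 mm from the cover's middle towards its +y end
- saucer: loose round green melamine saucer: rim 150 mm in diameter and 16 mm high, flat inner floor about 110 mm in diameter, 5 mm above its underside. Origin: centre of its underside, z up
- seat (a point): centre of the rim plane of the fixed, open grey switch box (110 x 180 mm, 45 mm deep), 85 mm above the counter. z: normal of the open face, 27 deg from vertical, leaning to the robot's side; y: level, long side; x: up the slope. Two brass pins, 10 mm across, along z at x = 0, y = +75 and -75 mm, reach 18 mm above the rim (cone tips). Cover home: its origin here, its z on z, its y along y
- catch (a joint): stiff orange push catch in the middle of the box (50 mm along x, 60 mm along y): 0 = up, when its top stands 6 mm above the rim and holds the cover off it; 0.006 = fully pressed. It needs about 8 N along the box's -z to move, and stays where it is pushed
- cobek: heavy dark granite mortar bowl, 160 mm across, 50 mm high. Origin: centre of its underside. Bystander
- ulekan: bent teak pestle lying down, about 155 mm long mostly along its y, 34 mm thick. Origin: on the counter under its middle. Bystander
- spoon: steel tablespoon lying down, 180 mm long along its x. Origin: underside, near the middle. Bystander
- sauce: amber sauce bottle, 64 mm in diameter, 200 mm high. Origin: centre of its underside. Bystander
- can: yellow can, 64 mm in diameter, 85 mm high. Origin: centre of its underside. Bystander
- tumbler: blue tumbler, 66 mm across, 85 mm high. Origin: centre of its underside. Bystander
Not all that is in view belongs to the job. Of the things like the container, leave any that is purple; of the rest the larger one is meant. What is shaped like the part that bears seat but purple is not meant.

How it is judged (in metres and radians):
On the way, in this order (a step that is already met when the one before it is completed fails the run):
1. the container stands upright on the saucer, let go (horizontal distance between container and saucer below 0.03 m and z of container in the frame of saucer between -0.012 and 0.012 m and angle between container's own z axis and vertical below 0.12 rad and linear speed of container below 0.03 m/s and contact force between the fingers and container below 0.05 N), for 0.2 s.
2. the cover is on both pins and pressed home on the box (x of cover in the frame of seat between -0.006 and 0.006 m and y of cover in the frame of seat between -0.006 and 0.006 m and z of cover in the frame of seat between -0.003 and 0.003 m and angle between the z axis of cover and the z axis of seat, either way round below 0.05 rad and angle between the y axis of cover and the y axis of seat, either way round below 0.08 rad and value of joint catch above 0.0045 m), for 0.2 s.
At the end, for the whole second after the job is handed in: Container at rest on the saucer, within 30 mm of its middle, upright within 0.12 rad. Cover at rest on both pins, handle outward, underside within 3 mm of the rim, parallel within 0.05 rad, centred within 6 mm, sides aligned within 0.08 rad, catch pressed over 4.5 mm. Both released (all of step 1 and all of step 2 and linear speed of cover below 0.03 m/s and contact force between the fingers and cover below 0.05 N); the robot touches nothing.
It fails at once if the container is tipped over (more than 0.7 rad) (angle between container's own z axis and vertical above 0.7 rad).
It fails at once if the cover falls or flies loose (faster than 0.5 m/s out of the fingers) (linear speed of cover above 0.5 m/s and contact force between the fingers and cover below 0.05 N).
It fails at once if the container falls or flies loose (faster than 0.5 m/s out of the fingers) (linear speed of container above 0.5 m/s and contact force between the fingers and container below 0.05 N).
It fails at once if another kitchen thing (cobek, ulekan, spoon, bottle, can, tumbler) is moved more than 30 mm (distance of any of cobek, ulekan, spoon, sauce, can, tumbler from where it was at the start of the episode above 0.03 m).
It also fails if it takes over 72 s, if anything falls off the work surface, if the arm or the gripper's body presses on something with over 40 N, if the wrist force passes 120 N, or if a joint passes its speed limit or range.

## Working session

There is one attempt and no reset: what is moved stays moved. The work goes in short steps, Python scripts to look and compute and a tool call to move; the robot and the scene stay as the last step left them, time stands still between calls to the robot, and variables do not carry over. Pictures are saved under pics/ and viewed, about 8 in all and at most 12, crops included, and the job is handed in when it is done.

Besides the shell and the picture viewer there is one more tool, called after "Call:" as a command line: name --argument value ..., lists and objects as JSON in quotes. send_rows: Moves the arm, as the interface text tells. Its arguments: {"type":"object","properties":{"motion":{"type":"array","items":{"type":"object","properties":{"linear":{"type":"array","items":{"type":"number"}},"rot":{"type":"array","items":{"type":"number"}}}}},"fingers":{"type":"number"}},"required":["motion"]}

```bash
mkdir -p pics; ls
cat > h.py <<'E'
import numpy as np, cv2
from rig import read_state, optics, ticket
from scipy.spatial.transform import Rotation as R
def cloud(c):
    z=c["z_map"];v,u=np.mgrid[:384,:512]
    P=np.stack([(u-c["cx"])/c["fx"]*z,(v-c["cy"])/c["fy"]*z,z],-1)
    E=c["extrinsics"];W=P@E[:3,:3].T+E[:3,3];W[z<=0]=np.nan;return W
E
python3 - <<'E'
from h import *
ims=[]
for n in ("top","side"):
    c=optics.camera(n);np.save(n+".npy",c,allow_pickle=True);ims.append(c["frame"]);W=cloud(c)
    print(n,c["extrinsics"][:3,3])
    for t in ("cover","container","saucer","seat","catch","cobek","ulekan","spoon","sauce","can","tumbler"):
        for o in optics.outline_of(n,t):
            if o["p"]>.2: print(t,round(o["p"],2),np.round(o["extent"]),np.round(np.nanmedian(W[o["pixels"]],0)))
cv2.imwrite("pics/top.png",cv2.resize(ims[0],(800,600)));cv2.imwrite("pics/side.png",cv2.resize(ims[1],(800,600)))
print(read_state())
E
```

```text
pics
top [ 390.7460601    23.06155972 1301.40680767]
cover 0.62 [168. 199.  53.  46.] [497. 321.   6.]
container 0.85 [168. 247.  17.  18.] [348. 305.  89.]
container 0.72 [153. 190.  21.  16.] [528. 376.  94.]
container 0.49 [151. 156.  19.  15.] [658. 393.  66.]
saucer 0.61 [265. 169.  39.  49.] [618.  -3.   6.]
seat 0.9 [376. 275.  63.  47.] [ 253. -376.   70.]
seat 0.7 [365. 197.  64.  49.] [ 519. -354.   65.]
catch 0.74 [365. 201.  22.  16.] [ 511. -352.   91.]
catch 0.58 [374. 279.  19.  24.] [ 251. -376.   89.]
cobek 0.97 [201. 131.  43.  42.] [755. 227.  31.]
ulekan 0.62 [260. 120.  42.  20.] [788.   7.  31.]
spoon 0.71 [261. 241.  16.  47.] [331.   6.  12.]
spoon 0.29 [365. 200.  23.  18.] [ 511. -352.   89.]
sauce 0.97 [318. 142.  28.  27.] [ 706. -184.  131.]
can 0.71 [211. 235.  18.  23.] [378. 168.  84.]
tumbler 0.6 [312. 243.  19.  20.] [ 362. -177.   32.]
side [-289.4062057   771.70152591 1010.65892585]
cover 0.72 [178. 261.  63.  38.] [491. 325.   6.]
container 0.71 [130. 240.  17.  27.] [645. 405.  55.]
container 0.66 [158. 253.  26.  33.] [516. 389.  79.]
container 
[... 733 characters left out ...]
ositions': array([-1.39302798e+00,  2.75881644e-01,  1.50491380e+00, -2.53348598e-05,
        1.36068594e+00, -1.21019773e-01]), 'qvel': array([-6.14767682e-04,  5.49432678e-05,  1.86432235e-04,  6.12666534e-04,
       -4.32216959e-04, -5.12857241e-04]), 'joint_efforts': array([ 7.38066465e-04, -4.04476333e+01, -2.37494910e+01,  7.07314862e-02,
        2.49450118e-02, -1.06758966e-05]), 'eef_pos': array([ 169.23850418, -549.56114308,  216.49797891]), 'eef_rot': array([ 9.88861052e-01,  1.48841579e-01, -1.08056676e-05,  5.59622381e-05]), 'wrist_force': array([ 0.52015637,  0.18255704, -0.2591106 ]), 'wrist_torque': array([ 0.02691892, -0.02729999, -0.022703  ]), 'opening': 0.9985246732712431}
```

View pics/top.png

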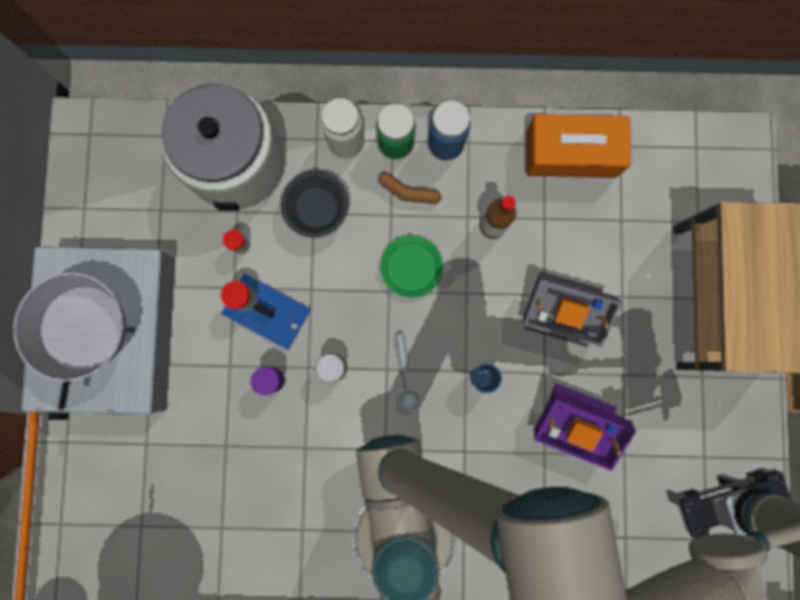

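Run:
```python
import numpy as np,cv2
a=np.load("side.npy",allow_pickle=True).item()["frame"]
b=np.load("top.npy",allow_pickle=True).item()["frame"]
cv2.imwrite("pics/crop.png",np.hstack([cv2.resize(a[210:310,100:250],(400,267),interpolation=2),cv2.resize(a[110:220,280:430],(400,293),interpolation=2)[:267]]))
```

```text
(no output)
```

View pics/crop.png

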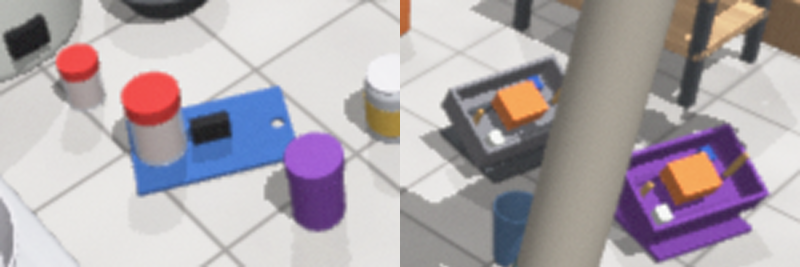

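Candidates (800x600 top view): container – red cap on the cover (235,294), small red (233,240), purple (266,380); I choose the large red one on the cover. Box – grey (572,310) versus purple (584,430); I choose the grey one. The crop confirms both choices.

```bash
cat >> h.py <<'E'
def go(p,Rt):
    """print tool-frame shift and rotvec to reach world pose"""
    s=read_state();Rc=R.from_quat(s["eef_rot"])
    print("t",round(s["t"],2),"lin",np.round(Rc.inv().apply(np.array(p)-s["eef_pos"]),1),"rot",np.round((Rc.inv()*Rt).as_rotvec(),3))
def down(ydir):
    """tool pointing down, tool y along world heading ydir (rad)"""
    y=np.array([np.cos(ydir),np.sin(ydir),0]);z=np.array([0,0,-1.])
    return R.from_matrix(np.stack([np.cross(y,z),y,z],1))
E
python3 - <<'E'
from h import *
for n in("top","side"):
    c=np.load(n+".npy",allow_pickle=True).item();W=cloud(c);f=c["frame"];hsv=cv2.cvtColor(f,cv2.COLOR_BGR2HSV).astype(int)
    H,S,V=hsv[...,0],hsv[...,1],hsv[...,2]
    def near(p,r): return np.hypot(W[...,0]-p[0],W[...,1]-p[1])<r
    m=near((500,325),130)&(H>100)&(H<122)&(S>120)&(W[...,2]<14)
    print(n,"cover",m.sum(),cv2.minAreaRect(W[m][:,:2].astype(np.float32)))
    m=near((500,325),40)&(V<70)&(W[...,2]>25);print("handle",m.sum(),W[m].mean(0).round(1),cv2.minAreaRect(W[m][:,:2].astype(np.float32)) if m.sum()>3 else 0)
    m=near((528,376),60)&((H<8)|(H>172))&(S>150)&(W[...,2]>88);print("cap",m.sum(),W[m].mean(0),cv2.minEnclosingCircle(W[m][:,:2].astype(np.float32)))
    m=near((618,-3),110)&(H>50)&(H<85)&(S>120)&(W[...,2]<30);print("saucer",m.sum(),cv2.minEnclosingCircle(W[m][:,:2].astype(np.float32)),W[m].mean(0))
    # box
    m=near((515,-352),140)&(W[...,2]>25)&(S<70);P=W[m];print("box",len(P),cv2.minAreaRect(P[:,:2].astype(np.float32)),P[:,2].max())
    m=near((515,-352),60)&(H>5)&(H<22)&(S>180)&(W[...,2]>60);P=W[m];
    q=P.mean(0);u,s,vt=np.linalg.svd(P-q);print("catch",len(P),q,s,vt[2]*np.sign(vt[2,2]),cv2.minAreaRect(P[:,:2].astype(np.float32)))
E
```

```text
top cover 1061 ((504.3446044921875, 332.2628173828125), (176.82794189453125, 106.49088287353516), 63.279903411865234)
handle 50 [504.8 331.8  35.2] ((504.9146728515625, 332.3798828125), (41.78453826904297, 14.031898498535156), 62.240631103515625)
cap 237 [531.57904874 379.68957505  95.20068952] ((531.2596435546875, 380.5435791015625), 30.00720977783203)
saucer 1197 ((616.2841796875, -4.145592212677002), 72.25171661376953) [617.42457097  -4.37402417   7.01789082]
box 1470 ((517.3624877929688, -355.83099365234375), (181.6389617919922, 119.2548828125), 75.01383972167969) 113.25379513910502
catch 271 [ 508.0783393  -351.97610811   90.192884  ] [282.60395014 248.4954718   66.54033004] [-0.35424787  0.10475316  0.92926596] ((509.1950988769531, -353.3411865234375), (60.26947784423828, 53.03936004638672), 74.9090576171875)
side cover 1062 ((502.3706359863281, 333.45355224609375), (175.74252319335938, 114.66614532470703), 61.577823638916016)
handle 68 [500.  336.2  33.4] ((501.6237487792969, 335.12713623046875), (37.879661560058594, 15.470457077026367), 65.58711242675781)
cap 268 [525.77774287 384.41955171  95.45023578] ((528.5202026367188, 383.62640380859375), 30.799333572387695)
saucer 796 ((614.2344970703125, -5.3895087242126465), 74.28221893310547) [619.70558063  -7.65806048   7.52893755]
box 935 ((514.3892822265625, -355.057861328125), (187.8226776123047, 121.07008361816406), 73.00176239013672) 115.97712747432502
catch 1 [ 494.986572   -324.25828841   68.43583977] [0.] [0. 0. 1.] ((494.986572265625, -324.25830078125), (0.0, 0.0), 0.0)
```

Run:
```python
from h import *
go((531,381,230),down(np.radians(-27.5)))
```

```text
t 1.2 lin [ 619.7 -782.8  -13.6] rot [ 0.     0.    -0.792]
```

Call:
send_rows --motion '[{"linear": [25,-31,-30],"rot": [0,0,-0.05]},{"linear": [50,-62,-60],"rot": [0,0,-0.15]},{"linear": [80,-100,-80],"rot": [0,0,-0.25]},{"linear": [110,-140,-80],"rot": [0,0,-0.35]},{"linear": [140,-177,-80],"rot": [0,0,-0.45]},{"linear": [170,-215,-80],"rot": [0,0,-0.6]},{"linear": [200,-253,-80],"rot": [0,0,-0.7]},{"linear": [230,-290,-80],"rot": [0,0,-0.79]}]' --fingers 0

```text
t: 2.0
eef_pos: [303.9, -202.8, 296.8]
eef_rot: [0.855, 0.519, 0.0, 0.001]
wrist_force: [0.4, -0.7, 0.7]
opening: 1.005
```

Run:
```python
from h import *
s=read_state();print(s["eef_pos"],s["joint_positions"].round(2))
go((531,381,230),down(np.radians(-27.5)))
```

```text
[ 303.89183639 -202.79561285  296.75100317] [-0.78 -0.09  1.73  0.    1.5  -0.3 ]
t 2.0 lin [622.8 -67.6  66.6] rot [0.001 0.    0.001]
```

Call:
send_rows --motion '[{"linear": [45,-5,0]},{"linear": [90,-10,0]},{"linear": [135,-15,0]},{"linear": [180,-20,0]},{"linear": [225,-25,0]},{"linear": [270,-30,0]},{"linear": [315,-34,0]},{"linear": [360,-39,0]}]'

```text
invalid input at $.motion[0]: expected keys linear, rot
```

Call:
send_rows --motion '[{"linear": [45,-5,0]},{"linear": [90,-10,0]},{"linear": [135,-15,10]},{"linear": [180,-20,20]},{"linear": [220,-25,30]},{"linear": [250,-28,45]},{"linear": [260,-28,60]},{"linear": [262,-28,66]}]'

```text
invalid input at $.motion[0]: expected keys linear, rot
```

Run:
```python
from h import *
s=read_state();print(s["eef_pos"],s["qvel"].round(2))
c=optics.camera("wrist");np.save("w1.npy",c,allow_pickle=True);cv2.imwrite("pics/w1.png",c["frame"]);W=cloud(c)
hsv=cv2.cvtColor(c["frame"],cv2.COLOR_BGR2HSV).astype(int);H,S,V=hsv[...,0],hsv[...,1],hsv[...,2]
near=lambda p,r:np.hypot(W[...,0]-p[0],W[...,1]-p[1])<r
m=near((531,381),60)&((H<8)|(H>172))&(S>150)&(W[...,2]>88)
if m.any(): print("cap",m.sum(),W[m].mean(0),cv2.minEnclosingCircle(W[m][:,:2].astype(np.float32)))
m=near((503,332),130)&(H>100)&(H<122)&(S>120)&(W[...,2]<14)
if m.any(): print("cover",m.sum(),cv2.minAreaRect(W[m][:,:2].astype(np.float32)))
go((531,381,74),down(np.radians(-27.5)))
```

```text
[ 303.89183639 -202.79561285  296.75100317] [ 1.18 -0.2   0.17  0.01  0.01  0.28]
t 2.05 lin [614.2 -60.  227.6] rot [ 0.    -0.008  0.01 ]
```

View pics/w1.png

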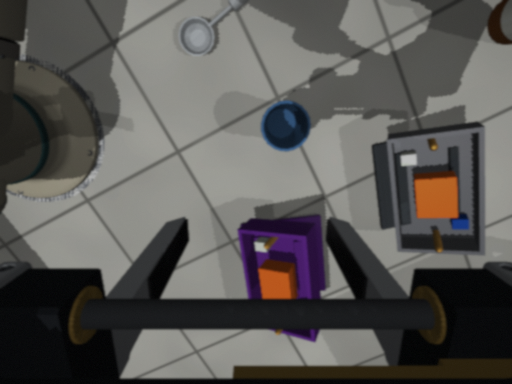

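The rows need both keys. The picture by chance shows the grey box, with its pins at (433,143) and (437,238). I resend the move.

Call:
send_rows --motion '[{"linear": [45,-5,0],"rot": [0,0,0]},{"linear": [90,-10,0],"rot": [0,0,0]},{"linear": [135,-15,0],"rot": [0,0,0]},{"linear": [180,-20,0],"rot": [0,0,0]},{"linear": [225,-25,0],"rot": [0,0,0]},{"linear": [270,-28,0],"rot": [0,0,0]},{"linear": [315,-31,0],"rot": [0,0,0]},{"linear": [360,-35,0],"rot": [0,0,0.01]}]'

```text
t: 2.85
eef_pos: [438.0, 143.3, 299.9]
eef_rot: [0.855, 0.519, 0.004, -0.001]
wrist_force: [0.3, -0.3, 1.1]
opening: 1.0
```

Call:
send_rows --motion '[{"linear": [45,-5,0],"rot": [0,0,0]},{"linear": [90,-10,0],"rot": [0,0,0]},{"linear": [135,-15,10],"rot": [0,0,0]},{"linear": [180,-20,20],"rot": [0,0,0]},{"linear": [220,-25,30],"rot": [0,0,0]},{"linear": [245,-25,45],"rot": [0,0,0]},{"linear": [250,-25,60],"rot": [0,0,0]},{"linear": [250,-25,66],"rot": [0,0,0]}]'

```text
t: 3.65
eef_pos: [530.7, 376.5, 233.1]
eef_rot: [0.855, 0.519, 0.001, -0.001]
wrist_force: [-0.6, -0.1, 0.7]
opening: 1.001
```

Run:
```python
from h import *
s=read_state();print(s["eef_pos"],s["qvel"].round(2))
c=optics.camera("wrist");np.save("w1.npy",c,allow_pickle=True);cv2.imwrite("pics/w2.png",c["frame"]);W=cloud(c)
hsv=cv2.cvtColor(c["frame"],cv2.COLOR_BGR2HSV).astype(int);H,S,V=hsv[...,0],hsv[...,1],hsv[...,2]
near=lambda p,r:np.hypot(W[...,0]-p[0],W[...,1]-p[1])<r
m=near((531,381),60)&((H<8)|(H>172))&(S>150)&(W[...,2]>88)
if m.any(): print("cap",m.sum(),W[m].mean(0),cv2.minEnclosingCircle(W[m][:,:2].astype(np.float32)))
m=near((503,332),130)&(H>100)&(H<122)&(S>120)&(W[...,2]<14)
if m.any(): print("cover",m.sum(),cv2.minAreaRect(W[m][:,:2].astype(np.float32)))
m=near((503,332),40)&(V<70)&(W[...,2]>25)&(W[...,2]<45)
if m.any(): print("handle",m.sum(),cv2.minAreaRect(W[m][:,:2].astype(np.float32)))
go((531,381,74),down(np.radians(-27.5)))
```

```text
[530.72548944 376.47201442 233.0956519 ] [-0.02 -0.02  0.11 -0.01 -0.11 -0.  ]
cap 2314 [534.07732271 383.56448732  95.58744937] ((533.234375, 382.92291259765625), 30.607465744018555)
cover 5610 ((506.2032165527344, 333.624267578125), (179.74314880371094, 108.50289916992188), 63.035675048828125)
handle 206 ((502.22607421875, 326.45477294921875), (25.519062042236328, 15.23299503326416), 62.1772346496582)
t 3.7 lin [  4.7  -1.7 159.1] rot [-0.001 -0.003  0.   ]
```

Call:
send_rows --motion '[{"linear": [6,-1,25],"rot": [0,0,0]},{"linear": [6,-1,55],"rot": [0,0,0]},{"linear": [6,-1,85],"rot": [0,0,0]},{"linear": [6,-1,115],"rot": [0,0,0]},{"linear": [6,-1,140],"rot": [0,0,0]},{"linear": [6,-1,155],"rot": [0,0,0]},{"linear": [6,-1,159],"rot": [0,0,0]},{"linear": [6,-1,159],"rot": [0,0,0]}]'

```text
t: 4.5
eef_pos: [532.2, 380.7, 74.8]
eef_rot: [0.855, 0.518, 0.001, -0.001]
wrist_force: [0.1, -0.1, -0.0]
opening: 1.001
```

Call:
send_rows --motion '[{"linear": [0,0,0],"rot": [0,0,0]},{"linear": [0,0,0],"rot": [0,0,0]},{"linear": [0,0,0],"rot": [0,0,0]},{"linear": [0,0,0],"rot": [0,0,0]},{"linear": [0,0,0],"rot": [0,0,0]},{"linear": [0,0,0],"rot": [0,0,0]},{"linear": [0,0,0],"rot": [0,0,0]},{"linear": [0,0,0],"rot": [0,0,0]}]' --fingers 1

```text
t: 5.3
eef_pos: [532.3, 381.0, 75.2]
eef_rot: [0.855, 0.518, 0.001, -0.001]
wrist_force: [0.8, 0.5, 3.7]
opening: 0.653
```

Call:
send_rows --motion '[{"linear": [0,0,-5],"rot": [0,0,0]},{"linear": [0,0,-15],"rot": [0,0,0]},{"linear": [0,0,-30],"rot": [0,0,0]},{"linear": [0,0,-50],"rot": [0,0,0]},{"linear": [0,0,-70],"rot": [0,0,0]},{"linear": [0,0,-90],"rot": [0,0,0]},{"linear": [0,0,-105],"rot": [0,0,0]},{"linear": [0,0,-110],"rot": [0,0,0]}]'

```text
t: 6.1
eef_pos: [533.1, 381.0, 187.5]
eef_rot: [0.855, 0.518, 0.003, -0.001]
wrist_force: [-0.3, -0.4, -1.2]
opening: 0.657
```

Run:
```python
from h import *
print(read_state()["opening"])
go((616,-4.5,180),down(np.radians(-27.5)))
c=optics.camera("side");cv2.imwrite("pics/s2.png",cv2.resize(c["frame"][150:350,80:300],(550,500)))
```

```text
0.6569626124049565
t 6.1 lin [-303.5  251.8    5.9] rot [ 0.001 -0.006 -0.001]
```

View pics/s2.png

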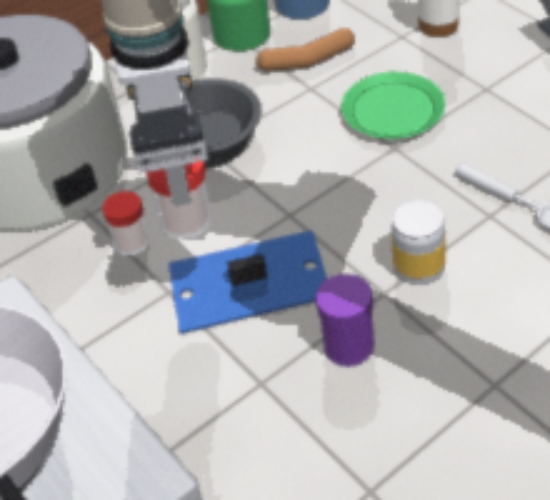

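The container hangs upright in the jaws at (185,195), and the cover (248,280) has stayed in place. Next I move it to the saucer.

Call:
send_rows --motion '[{"linear": [-20,17,0],"rot": [0,0,0]},{"linear": [-50,42,0],"rot": [0,0,0]},{"linear": [-85,71,0],"rot": [0,0,0]},{"linear": [-120,100,0],"rot": [0,0,0]},{"linear": [-155,129,0],"rot": [0,0,0]},{"linear": [-190,158,0],"rot": [0,0,0]},{"linear": [-220,183,0],"rot": [0,0,0]},{"linear": [-245,203,0],"rot": [0,0,0]}]'

```text
t: 6.95
eef_pos: [599.4, 67.4, 185.0]
eef_rot: [0.855, 0.518, 0.002, -0.001]
wrist_force: [0.2, -0.4, -1.7]
opening: 0.658
```

Run:
```python
from h import *
go((616,-4.5,180),down(np.radians(-27.5)))
c=np.load("w1.npy",allow_pickle=True).item()
c=optics.camera("top");W=cloud(c)
hsv=cv2.cvtColor(c["frame"],cv2.COLOR_BGR2HSV).astype(int);H,S,V=hsv[...,0],hsv[...,1],hsv[...,2]
near=lambda p,r:np.hypot(W[...,0]-p[0],W[...,1]-p[1])<r
m=near((503,332),40)&(V<70)&(W[...,2]>25)&(W[...,2]<45)
print("handle",m.sum(),cv2.minAreaRect(W[m][:,:2].astype(np.float32)))
m=near((503,332),130)&(H>100)&(H<122)&(S>120)&(W[...,2]<14)
print("cover",m.sum(),cv2.minAreaRect(W[m][:,:2].astype(np.float32)))
```

```text
t 6.95 lin [-56.   48.    4.7] rot [-0.    -0.005 -0.002]
handle 47 ((504.13055419921875, 330.77105712890625), (37.883724212646484, 14.050750732421875), 62.161861419677734)
cover 1302 ((504.2356872558594, 332.22119140625), (176.71609497070312, 106.24324035644531), 63.0313835144043)
```

Call:
send_rows --motion '[{"linear": [-20,18,0],"rot": [0,0,0]},{"linear": [-40,35,0],"rot": [0,0,0]},{"linear": [-52,45,0],"rot": [0,0,0]},{"linear": [-56,48,5],"rot": [0,0,0]},{"linear": [-56,48,25],"rot": [0,0,0]},{"linear": [-56,48,45],"rot": [0,0,0]},{"linear": [-56,48,65],"rot": [0,0,0]},{"linear": [-56,48,80],"rot": [0,0,0]}]'

```text
t: 7.8
eef_pos: [615.9, -8.1, 103.1]
eef_rot: [0.856, 0.517, 0.0, 0.0]
wrist_force: [0.7, 0.3, -1.7]
opening: 0.657
```

Run:
```python
from h import *
go((616.5,-4.5,75),down(np.radians(-27.5)))
```

```text
t 7.8 lin [ 3.4 -1.2 28.1] rot [ 0.    -0.    -0.004]
```

Call:
send_rows --motion '[{"linear": [3,-1,8],"rot": [0,0,0]},{"linear": [3,-1,15],"rot": [0,0,0]},{"linear": [3,-1,20],"rot": [0,0,0]},{"linear": [3,-1,24],"rot": [0,0,0]},{"linear": [3,-1,26],"rot": [0,0,0]},{"linear": [3,-1,28],"rot": [0,0,0]},{"linear": [3,-1,29],"rot": [0,0,0]},{"linear": [3,-1,29],"rot": [0,0,0]}]'

```text
t: 8.6
eef_pos: [616.7, -5.1, 74.4]
eef_rot: [0.856, 0.517, 0.001, 0.0]
wrist_force: [0.9, -0.6, -1.4]
opening: 0.652
```

Call:
send_rows --motion '[{"linear": [0,0,1],"rot": [0,0,0]},{"linear": [0,0,1.5],"rot": [0,0,0]},{"linear": [0,0,1.5],"rot": [0,0,0]},{"linear": [0,0,1.5],"rot": [0,0,0]}]'

```text
t: 9.0
eef_pos: [616.7, -5.1, 74.2]
eef_rot: [0.856, 0.517, 0.001, 0.0]
wrist_force: [-2.4, 0.6, 5.2]
opening: 0.651
```

Contact. Release, then rise.

Call:
send_rows --motion '[{"linear": [0,0,0],"rot": [0,0,0]},{"linear": [0,0,0],"rot": [0,0,0]},{"linear": [0,0,0],"rot": [0,0,0]},{"linear": [0,0,0],"rot": [0,0,0]},{"linear": [0,0,0],"rot": [0,0,0]},{"linear": [0,0,0],"rot": [0,0,0]}]' --fingers 0

```text
t: 9.6
eef_pos: [616.7, -5.1, 74.0]
eef_rot: [0.856, 0.517, 0.001, 0.0]
wrist_force: [0.1, 0.5, -1.0]
opening: 0.999
```

Call:
send_rows --motion '[{"linear": [0,0,-10],"rot": [0,0,0]},{"linear": [0,0,-30],"rot": [0,0,0]},{"linear": [0,0,-60],"rot": [0,0,0]},{"linear": [0,0,-95],"rot": [0,0,0]},{"linear": [0,0,-130],"rot": [0,0,0]},{"linear": [0,0,-165],"rot": [0,0,0]},{"linear": [0,0,-190],"rot": [0,0,0]},{"linear": [0,0,-200],"rot": [0,0,0]}]'

```text
t: 10.4
eef_pos: [617.5, -5.2, 278.0]
eef_rot: [0.856, 0.517, 0.003, 0.002]
wrist_force: [-0.1, -1.0, 0.0]
opening: 1.0
```

Run:
```python
from h import *
c=optics.camera("wrist");cv2.imwrite("pics/w3.png",c["frame"]);W=cloud(c)
hsv=cv2.cvtColor(c["frame"],cv2.COLOR_BGR2HSV).astype(int);H,S,V=hsv[...,0],hsv[...,1],hsv[...,2]
near=lambda p,r:np.hypot(W[...,0]-p[0],W[...,1]-p[1])<r
m=near((616,-5),60)&((H<8)|(H>172))&(S>150)&(W[...,2]>80)
if m.any(): print("cap",m.sum(),W[m].mean(0),cv2.minEnclosingCircle(W[m][:,:2].astype(np.float32)))
m=near((616,-5),100)&(H>50)&(H<85)&(S>120)&(W[...,2]<30);print("saucer",m.sum(),cv2.minEnclosingCircle(W[m][:,:2].astype(np.float32)))
# seat close look: move above box viewing
go((420,-240,330),down(np.radians(-27.5)))
```

```text
cap 1780 [618.82677736  -2.35337569  94.47834097] ((617.8855590820312, -3.218946695327759), 30.513568878173828)
saucer 4614 ((618.6305541992188, -4.433965682983398), 74.69789123535156)
t 10.45 lin [-299.6  -65.4  -53.4] rot [ 0.007 -0.003 -0.004]
```

View pics/w3.png

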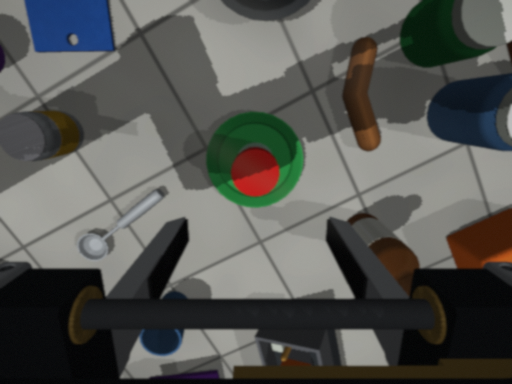

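Container stands in the middle of the saucer ((255,170) in the picture). Next I look along the box normal, with nothing in the jaws.

```bash
cat >> h.py <<'E'
def seatR(h=-15.,tilt=27.):
    h,t=np.radians(h),np.radians(tilt);u=np.array([np.cos(h),np.sin(h),0])
    x=np.cos(t)*u+[0,0,np.sin(t)];z=-np.sin(t)*u+[0,0,np.cos(t)]
    return np.stack([x,np.cross(z,x),z],1)   # seat axes in world
def seattool(h=-15.):
    S=seatR(h);return R.from_matrix(np.stack([S[:,1],S[:,0],-S[:,2]],1))  # tool y = seat x, tool z=-seat z
E
python3 - <<'E'
from h import *
p=np.array([511,-353,85])+200*seatR()[:,2];print(p)
go(p,seattool())
E
```

```text
[ 423.29577028 -329.49972247  263.20130484]
t 10.45 lin [-377.5  -21.4   13.4] rot [-0.462  0.05  -0.218]
```

Call:
send_rows --motion '[{"linear": [-25,0,0],"rot": [0,0,0]},{"linear": [-70,-3,0],"rot": [-0.05,0,-0.02]},{"linear": [-120,-6,0],"rot": [-0.12,0.01,-0.05]},{"linear": [-170,-9,0],"rot": [-0.2,0.02,-0.1]},{"linear": [-220,-12,2],"rot": [-0.28,0.03,-0.13]},{"linear": [-270,-15,5],"rot": [-0.35,0.04,-0.16]},{"linear": [-315,-18,8],"rot": [-0.42,0.05,-0.19]},{"linear": [-350,-20,12],"rot": [-0.46,0.05,-0.22]}]'

```text
t: 11.25
eef_pos: [434.8, -306.2, 263.4]
eef_rot: [0.771, 0.593, 0.142, 0.185]
wrist_force: [1.2, 0.2, -0.4]
opening: 1.001
```

Call:
send_rows --motion '[{"linear": [-25,0,0],"rot": [0,0,0]},{"linear": [-25,0,0],"rot": [0,0,0]},{"linear": [-25,0,0],"rot": [0,0,0]},{"linear": [-25,0,0],"rot": [0,0,0]}]'

```text
t: 11.65
eef_pos: [428.6, -329.0, 262.8]
eef_rot: [0.771, 0.593, 0.142, 0.184]
wrist_force: [-0.1, 0.4, -0.8]
opening: 1.002
```

Run:
```python
from h import *
s=read_state();print(s["eef_pos"],s["joint_positions"].round(2),abs(s["qvel"]).max())
c=optics.camera("wrist");np.save("w4.npy",c,allow_pickle=True);cv2.imwrite("pics/w4.png",cv2.resize(c["frame"],(768,576)))
go(np.array([511,-353,85])+200*seatR()[:,2],seattool())
```

```text
[ 428.63285707 -329.0229446   262.75144679] [-1.01 -0.02  1.84  0.38  0.99 -0.9 ] 0.013231738144092127
t 11.7 lin [-2.  -4.6 -2.6] rot [-0.002 -0.002  0.003]
```

View pics/w4.png

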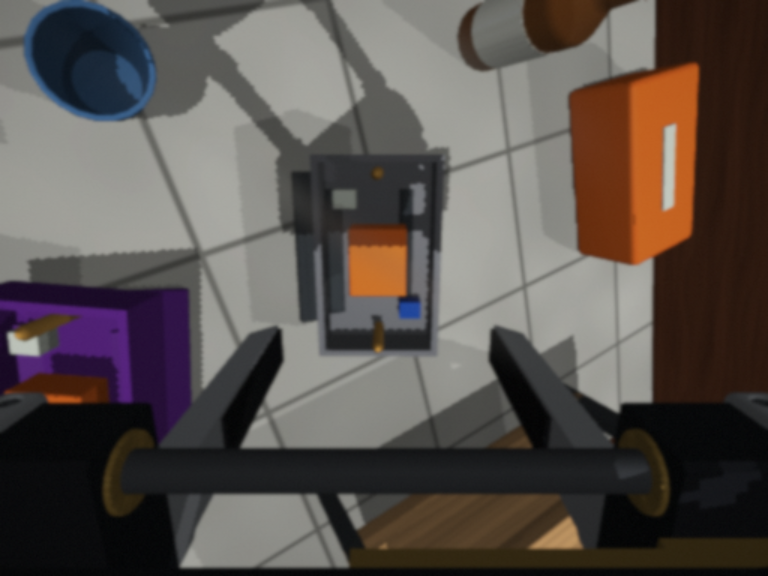

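The box is seen face on: pin tips near (377,172) and (378,347), catch at (378,265). I fit the rim and the pins in the assumed seat frame.

```bash
cat > fit.py <<'E'
from h import *
def box(c,c0=(511,-353,85),h=-15.):
    W=cloud(c);S=seatR(h);L=(W-np.array(c0))@S   # seat-frame coords
    hsv=cv2.cvtColor(c["frame"],cv2.COLOR_BGR2HSV).astype(int);H,Sa,V=hsv[...,0],hsv[...,1],hsv[...,2]
    m=(abs(L[...,0])<75)&(abs(L[...,1])<110)&(abs(L[...,2])<5)&(Sa<80)
    P=L[m];A=np.c_[P[:,:2],np.ones(len(P))];k=np.linalg.lstsq(A,P[:,2],rcond=None)[0]
    print("rim",len(P),"slopes/offset",k.round(3),cv2.minAreaRect(P[:,:2].astype(np.float32)),"x",np.percentile(P[:,0],[.5,99.5]).round(1),"y",np.percentile(P[:,1],[.5,99.5]).round(1))
    for sg in(1,-1):
        m=(abs(L[...,0])<15)&(abs(L[...,1]-sg*75)<13)&(L[...,2]>6)&(L[...,2]<25);P=L[m]
        if len(P): print("pin",sg,len(P),P.mean(0).round(1),"top",P[P[:,2]>P[:,2].max()-5].mean(0).round(1),P[:,2].max().round(1))
    m=(abs(L[...,0])<35)&(abs(L[...,1])<40)&(H>3)&(H<20)&(Sa>180)&(L[...,2]>3)&(L[...,2]<10);P=L[m]
    if len(P): print("catch",len(P),P.mean(0).round(1),cv2.minAreaRect(P[:,:2].astype(np.float32)))
E
python3 - <<'E'
from fit import *
box(np.load("w4.npy",allow_pickle=True).item())
box(np.load("top.npy",allow_pickle=True).item())
E
```

```text
rim 2186 slopes/offset [0.    0.003 0.533] ((-3.073883056640625, -2.4658355712890625), (110.20757293701172, 180.36199951171875), 0.06028808653354645) x [-57.9  51.9] y [-92.   87.7]
pin 1 54 [-2.9 73.4 16.9] top [-3.  73.3 17.1] 19.7
pin -1 58 [ -2.8 -74.7  14.8] top [ -2.9 -75.7  17.1] 19.9
catch 1619 [-1.8 -0.1  6.8] ((-1.471994400024414, -0.7398452758789062), (58.95158386230469, 46.484493255615234), 88.9965591430664)
rim 355 slopes/offset [0.001 0.001 0.324] ((-3.266876220703125, -1.2253189086914062), (113.53007507324219, 181.46856689453125), 0.3101758360862732) x [-59.6  52.7] y [-91.3  89.2]
pin 1 9 [-2.6 75.  15.2] top [-3.1 75.6 18.4] 21.7
pin -1 10 [ -0.5 -75.7  15.2] top [ -2.1 -73.7  17.7] 20.3
catch 207 [-2.3 -0.8  6.7] ((-2.410696029663086, -0.5602588653564453), (59.24508285522461, 50.07911682128906), 89.41857147216797)
```

Run:
```python
from h import *
go((504.2,332.5,230),down(np.radians(-27.5)))
```

```text
t 11.7 lin [ 658.7 -100.8  -13.8] rot [ 0.468 -0.052  0.217]
```

Call:
send_rows --motion '[{"linear": [25,5,-20],"rot": [0.02,0,0]},{"linear": [70,0,-30],"rot": [0.1,-0.01,0.04]},{"linear": [115,-5,-32],"rot": [0.2,-0.02,0.08]},{"linear": [160,-11,-34],"rot": [0.3,-0.03,0.13]},{"linear": [205,-18,-35],"rot": [0.4,-0.04,0.18]},{"linear": [250,-25,-36],"rot": [0.468,-0.05,0.217]},{"linear": [295,-32,-36],"rot": [0.468,-0.052,0.217]},{"linear": [340,-39,-37],"rot": [0.468,-0.052,0.217]}]'

```text
t: 12.5
eef_pos: [466.4, 16.4, 278.1]
eef_rot: [0.854, 0.52, -0.0, -0.0]
wrist_force: [0.9, -0.2, 0.6]
opening: 0.998
```

Run:
```python
from h import *
go((504.2,332.5,230),down(np.radians(-27.5)))
```

```text
t 12.5 lin [ 298.2 -111.3   48.2] rot [-0.001 -0.     0.003]
```

Call:
send_rows --motion '[{"linear": [45,-16,0],"rot": [0,0,0]},{"linear": [90,-32,0],"rot": [0,0,0]},{"linear": [135,-49,5],"rot": [0,0,0]},{"linear": [180,-66,15],"rot": [0,0,0]},{"linear": [225,-83,25],"rot": [0,0,0]},{"linear": [265,-99,38],"rot": [0,0,0]},{"linear": [290,-109,48],"rot": [0,0,0]},{"linear": [290,-109,48],"rot": [0,0,0]}]'

```text
t: 13.3
eef_pos: [500.5, 328.7, 228.0]
eef_rot: [0.852, 0.523, -0.001, -0.001]
wrist_force: [-0.5, -1.0, -0.3]
opening: 1.001
```

```bash
cat >> fit.py <<'E'
def cover(c,zlo=-3,zhi=14,p0=(504,332)):
    W=cloud(c);hsv=cv2.cvtColor(c["frame"],cv2.COLOR_BGR2HSV).astype(int);H,S,V=hsv[...,0],hsv[...,1],hsv[...,2]
    near=lambda r:np.hypot(W[...,0]-p0[0],W[...,1]-p0[1])<r
    m=near(130)&(H>100)&(H<122)&(S>120)&(W[...,2]<zhi)&(W[...,2]>zlo)
    print("cover",m.sum(),cv2.minAreaRect(W[m][:,:2].astype(np.float32)),np.median(W[m][:,2]))
    m=near(40)&(V<70)&(W[...,2]>25)&(W[...,2]<45)
    if m.any(): print("handle",m.sum(),cv2.minAreaRect(W[m][:,:2].astype(np.float32)))
E
python3 - <<'E'
from fit import *
s=read_state();print(s["eef_pos"],abs(s["qvel"]).max())
c=optics.camera("wrist");np.save("w5.npy",c,allow_pickle=True);cover(c)
go((504.2,332.5,19),down(np.radians(-27.5)))
E
```

```text
[500.47763396 328.71867901 228.00503614] 0.0550591470478324
cover 9328 ((506.5252990722656, 332.934814453125), (178.6082763671875, 110.00997924804688), 63.20797348022461) 5.680800879620932
handle 378 ((506.14068603515625, 334.2901306152344), (42.4517822265625, 14.391173362731934), 63.0523567199707)
t 13.35 lin [  7.2   0.7 210. ] rot [-0.002  0.002  0.009]
```

Call:
send_rows --motion '[{"linear": [4,1,30],"rot": [0,0,0]},{"linear": [8,1.7,70],"rot": [0,0,0]},{"linear": [8,1.7,110],"rot": [0,0,0]},{"linear": [8,1.7,145],"rot": [0,0,0]},{"linear": [8,1.7,175],"rot": [0,0,0]},{"linear": [8,1.7,195],"rot": [0,0,0]},{"linear": [8,1.7,205],"rot": [0,0,0]},{"linear": [8,1.7,207],"rot": [0,0,0]}]'

```text
t: 14.15
eef_pos: [505.0, 332.0, 21.7]
eef_rot: [0.853, 0.522, -0.002, -0.0]
wrist_force: [0.7, 0.1, 0.7]
opening: 1.003
```

Call:
send_rows --motion '[{"linear": [0,0,1],"rot": [0,0,0]},{"linear": [0,0,1],"rot": [0,0,0]},{"linear": [0,0,1],"rot": [0,0,0]},{"linear": [0,0,1],"rot": [0,0,0]},{"linear": [0,0,1],"rot": [0,0,0]},{"linear": [0,0,1],"rot": [0,0,0]},{"linear": [0,0,1],"rot": [0,0,0]},{"linear": [0,0,1],"rot": [0,0,0]}]' --fingers 1

```text
t: 14.95
eef_pos: [505.0, 332.0, 20.7]
eef_rot: [0.853, 0.522, -0.002, -0.0]
wrist_force: [0.2, -0.5, 0.2]
opening: 0.357
```

Still closing; give it more time.

Call:
send_rows --motion '[{"linear": [0,0,0],"rot": [0,0,0]},{"linear": [0,0,0],"rot": [0,0,0]},{"linear": [0,0,0],"rot": [0,0,0]},{"linear": [0,0,0],"rot": [0,0,0]},{"linear": [0,0,0],"rot": [0,0,0]},{"linear": [0,0,0],"rot": [0,0,0]}]' --fingers 1

```text
t: 15.55
eef_pos: [504.9, 332.0, 20.6]
eef_rot: [0.853, 0.522, -0.002, -0.0]
wrist_force: [-1.2, -0.2, -0.4]
opening: 0.166
```

Call:
send_rows --motion '[{"linear": [0,0,-5],"rot": [0,0,0]},{"linear": [0,0,-15],"rot": [0,0,0]},{"linear": [0,0,-35],"rot": [0,0,0]},{"linear": [0,0,-65],"rot": [0,0,0]},{"linear": [0,0,-100],"rot": [0,0,0]},{"linear": [0,0,-140],"rot": [0,0,0]},{"linear": [0,0,-175],"rot": [0,0,0]},{"linear": [0,0,-200],"rot": [0,0,0]}]'

```text
t: 16.35
eef_pos: [506.3, 332.6, 224.3]
eef_rot: [0.853, 0.522, -0.0, -0.0]
wrist_force: [0.6, 0.5, -2.2]
opening: 0.17
```

Call:
send_rows --motion '[{"linear": [0,0,-15],"rot": [0,0,0]},{"linear": [0,0,-25],"rot": [0,0,0]},{"linear": [0,0,-30],"rot": [0,0,0]},{"linear": [0,0,-30],"rot": [0,0,0]},{"linear": [0,0,-30],"rot": [0,0,0]}]'

```text
t: 16.85
eef_pos: [505.8, 332.2, 253.1]
eef_rot: [0.853, 0.522, -0.001, -0.0]
wrist_force: [-0.2, -0.5, -2.3]
opening: 0.168
```

Run:
```python
from h import *
s=read_state();Rc=R.from_quat(s["eef_rot"]);print(s["eef_pos"],s["opening"],abs(s["qvel"]).max())
c=optics.camera("wrist");np.save("w6.npy",c,allow_pickle=True);cv2.imwrite("pics/w6.png",c["frame"])
L=Rc.inv().apply((cloud(c)-s["eef_pos"]).reshape(-1,3)).reshape(384,512,3)
hsv=cv2.cvtColor(c["frame"],cv2.COLOR_BGR2HSV).astype(int);H,S,V=hsv[...,0],hsv[...,1],hsv[...,2]
m=(H>100)&(H<122)&(S>120)&(abs(L[...,0])<110)&(abs(L[...,1])<75)&(L[...,2]<40)&(L[...,2]>-10);P=L[m]
A=np.c_[P[:,:2],np.ones(len(P))];k=np.linalg.lstsq(A,P[:,2],rcond=None)[0]
print("cover in tool",len(P),k.round(3),cv2.minAreaRect(P[:,:2].astype(np.float32)),P.min(0),P.max(0))
p=np.array([511,-353,85])+seatR()@[-2.9,-1.5,80];print(p);go(p,seattool())
```

```text
[505.77194843 332.24528545 253.11876984] 0.1675959202828793 0.006220069814509897
cover in tool 25526 [-2.0000e-03 -1.0000e-03  1.4878e+01] ((2.2322921752929688, 0.8361778259277344), (179.96060180664062, 110.14710235595703), 0.2066928893327713) [-87.69617224 -54.28761806  -9.47199884] [92.06702368 56.10415188 17.59620691]
[ 473.03420553 -344.3800103   154.96394949]
t 16.9 lin [-617.4  278.5   98.7] rot [-0.472  0.051 -0.205]
```

View pics/w6.png

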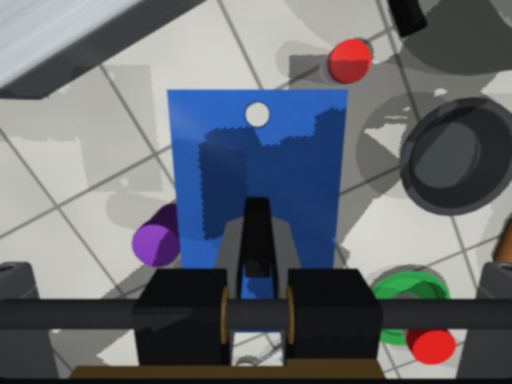

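Cover is held square, centre about 2 mm along tool x; hole visible at (257,115). Carry it to the box.

Call:
send_rows --motion '[{"linear": [-20,9,0],"rot": [0,0,0]},{"linear": [-55,25,0],"rot": [0,0,0]},{"linear": [-95,43,0],"rot": [0,0,0]},{"linear": [-135,61,0],"rot": [0,0,0]},{"linear": [-175,79,0],"rot": [-0.04,0,-0.02]},{"linear": [-215,97,0],"rot": [-0.1,0.01,-0.05]},{"linear": [-255,115,0],"rot": [-0.16,0.02,-0.08]},{"linear": [-295,133,0],"rot": [-0.22,0.02,-0.1]}]'

```text
t: 17.7
eef_pos: [489.1, 7.4, 252.3]
eef_rot: [0.82, 0.562, 0.064, 0.089]
wrist_force: [1.0, -0.7, -3.0]
opening: 0.17
```

Run:
```python
from h import *
p=np.array([511,-353,85])+seatR()@[-3.4,-3.9,130];print(p,read_state()["opening"]);go(p,seattool())
```

```text
[ 450.05665928 -340.70785817  199.28728045] 0.16990057733679195
t 17.7 lin [-339.1   75.9   69.3] rot [-0.252  0.031 -0.103]
```

Call:
send_rows --motion '[{"linear": [-40,9,3],"rot": [-0.04,0,-0.02]},{"linear": [-80,18,6],"rot": [-0.08,0.01,-0.04]},{"linear": [-120,27,10],"rot": [-0.12,0.02,-0.05]},{"linear": [-165,37,15],"rot": [-0.16,0.02,-0.06]},{"linear": [-210,47,22],"rot": [-0.2,0.03,-0.08]},{"linear": [-255,57,32],"rot": [-0.24,0.03,-0.1]},{"linear": [-295,66,45],"rot": [-0.252,0.031,-0.103]},{"linear": [-325,73,58],"rot": [-0.252,0.031,-0.103]}]'

```text
t: 18.5
eef_pos: [448.2, -327.9, 208.2]
eef_rot: [0.772, 0.591, 0.142, 0.185]
wrist_force: [0.3, -0.1, -1.6]
opening: 0.171
```

Run:
```python
from h import *
p=np.array([511,-353,85])+seatR()@[-3.4,-3.9,75];print(p,read_state()["opening"]);go(p,seattool())
```

```text
[ 474.17532246 -347.17043449  150.28192162] 0.17099948598423195
t 18.5 lin [-11.9   0.6  65.3] rot [-0.001  0.001 -0.003]
```

Call:
send_rows --motion '[{"linear": [-6,0.6,15],"rot": [0,0,0]},{"linear": [-12,0.6,35],"rot": [0,0,0]},{"linear": [-12,0.6,52],"rot": [0,0,0]},{"linear": [-12,0.6,62],"rot": [0,0,0]},{"linear": [-12,0.6,65],"rot": [0,0,0]},{"linear": [-12,0.6,65],"rot": [0,0,0]},{"linear": [-12,0.6,65],"rot": [0,0,0]}]'

```text
t: 19.2
eef_pos: [474.2, -347.2, 151.1]
eef_rot: [0.772, 0.591, 0.142, 0.185]
wrist_force: [0.4, 0.1, -2.9]
opening: 0.171
```

```bash
cat >> fit.py <<'E'
def held(n,c0=(511,-353,85),save=None):
    s=read_state();c=optics.camera(n)
    if save: cv2.imwrite(save,cv2.resize(c["frame"],(768,576)))
    S=seatR();L=(cloud(c)-np.array(c0))@S;print(n,"TCP seat",((s["eef_pos"]-np.array(c0))@S).round(1))
    hsv=cv2.cvtColor(c["frame"],cv2.COLOR_BGR2HSV).astype(int);H,Sa,V=hsv[...,0],hsv[...,1],hsv[...,2]
    m=(H>100)&(H<122)&(Sa>120)&(abs(L[...,0])<75)&(abs(L[...,1])<110)&(L[...,2]<75)&(L[...,2]>-8);P=L[m]
    if len(P)<10: print("few",len(P));return
    A=np.c_[P[:,:2],np.ones(len(P))];k=np.linalg.lstsq(A,P[:,2],rcond=None)[0]
    print("cover in seat",len(P),"slopes,top",k.round(3),cv2.minAreaRect(P[:,:2].astype(np.float32)),P.min(0).round(1),P.max(0).round(1))
E
python3 - <<'E'
from fit import *
held("top");held("wrist",save="pics/w7.png");held("side")
go(np.array([511,-353,85])+seatR()@[-3.4,-3.9,75],seattool())
E
```

```text
top TCP seat [-3.  -3.9 75.8]
cover in seat 927 slopes,top [-4.000e-03  4.000e-03  6.079e+01] ((-1.3535232543945312, -1.4759521484375), (108.90913391113281, 180.63938903808594), 0.20517279207706451) [-56.1 -91.8  52.7] [53.  88.7 74.3]
wrist TCP seat [-2.8 -4.1 76. ]
cover in seat 25340 slopes,top [1.0000e-03 1.0000e-03 6.0472e+01] ((-2.017284393310547, -2.848846435546875), (180.93995666503906, 109.74394226074219), 89.81221008300781) [-56.6 -93.4  55.5] [53.1 87.7 75. ]
side TCP seat [-2.8 -4.1 76. ]
cover in seat 235 slopes,top [-4.0000e-03  1.1000e-02  6.0896e+01] ((-1.4511299133300781, -0.9757461547851562), (179.8885498046875, 104.65182495117188), 88.13833618164062) [-56.5 -89.2  52.4] [52.1 89.7 70.7]
t 19.35 lin [ 0.2 -0.6  1. ] rot [ 0.     0.002 -0.002]
```

View pics/w7.png

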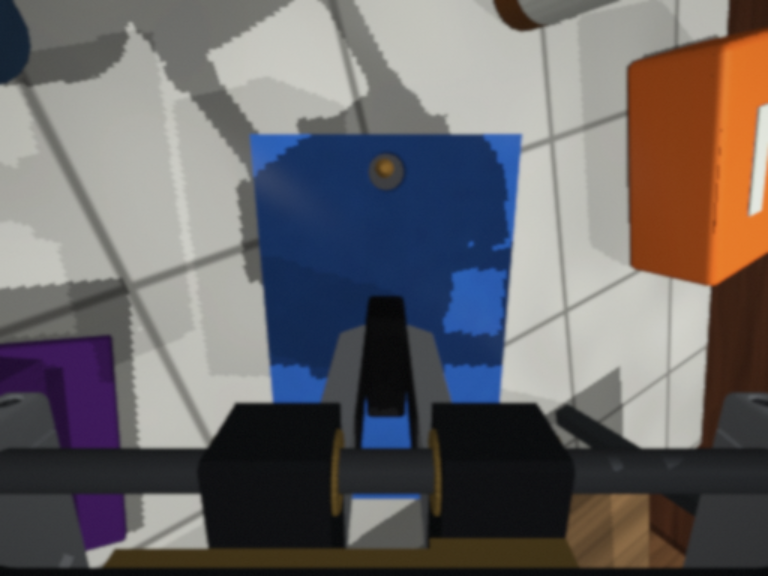

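The pin tip shows inside the hole at (386,168), well centred. I shift about 1.4 mm down the slope and close in.

Call:
send_rows --motion '[{"linear": [0.4,-1.4,6],"rot": [0,0,0]},{"linear": [0.4,-1.4,15],"rot": [0,0,0]},{"linear": [0.4,-1.4,23],"rot": [0,0,0]},{"linear": [0.4,-1.4,29],"rot": [0,0,0]},{"linear": [0.4,-1.4,31],"rot": [0,0,0]},{"linear": [0.4,-1.4,31],"rot": [0,0,0]},{"linear": [0.4,-1.4,31],"rot": [0,0,0]}]'

```text
t: 20.05
eef_pos: [486.8, -350.4, 123.2]
eef_rot: [0.772, 0.591, 0.142, 0.186]
wrist_force: [-0.2, -0.5, -1.6]
opening: 0.168
```

Run:
```python
from fit import *
held("top")
s=read_state();c=optics.camera("wrist");cv2.imwrite("pics/w8.png",cv2.resize(c["frame"][60:180,180:340],(640,480),interpolation=2))
go(np.array([511,-353,85])+seatR()@[-4.2,-3.7,45],seattool())
```

```text
top TCP seat [-4.1 -3.8 44.9]
cover in seat 889 slopes,top [-4.0000e-03 -1.0000e-03  3.0356e+01] ((-2.1516647338867188, -1.5908660888671875), (109.49039459228516, 178.3419952392578), 0.6254196166992188) [-57.8 -90.8  23.1] [52.5 88.  72.8]
t 20.15 lin [ 0.2 -0.2  0.2] rot [ 0.     0.002 -0.002]
```

View pics/w8.png

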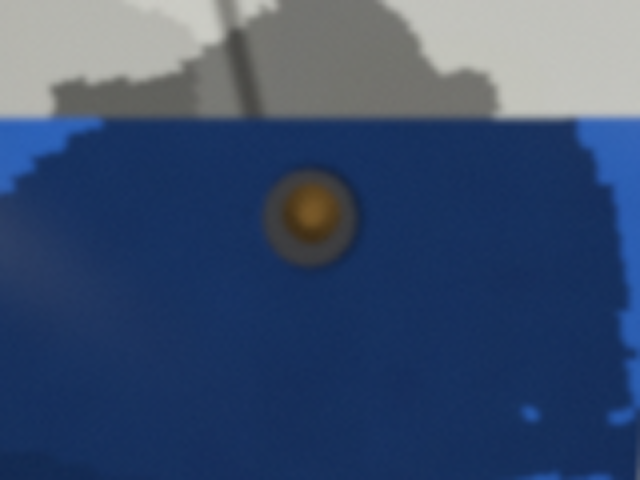

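Run:
```python
from fit import *
c=optics.camera("wrist");E=c["extrinsics"];S=seatR();c0=np.array([511,-353,85])
def hit(u,v,z):
    d=E[:3,:3]@[(u-c["cx"])/c["fx"],(v-c["cy"])/c["fy"],1];o=(E[:3,3]-c0)@S;d=d@S
    return (o+d*(z-o[2])/d[2]).round(2)
print(hit(258,113,17.5),hit(258,113,14),hit(257.75,114.5,30.3),hit(257.75,114.5,27))
```

```text
[-2.01 73.41 17.5 ] [-2.   73.32 14.  ] [-2.22 72.82 30.3 ] [-2.21 72.72 27.  ]
```

Pin and hole agree within 0.7 mm. Descend until just above the catch.

Call:
send_rows --motion '[{"linear": [0.6,0,3],"rot": [0,0,0]},{"linear": [0.6,0,6],"rot": [0,0,0]},{"linear": [0.6,0,9],"rot": [0,0,0]},{"linear": [0.6,0,11],"rot": [0,0,0]},{"linear": [0.6,0,13],"rot": [0,0,0]},{"linear": [0.6,0,14],"rot": [0,0,0]},{"linear": [0.6,0,15],"rot": [0,0,0]},{"linear": [0.6,0,15],"rot": [0,0,0]}]'

```text
t: 21.0
eef_pos: [493.5, -351.7, 110.1]
eef_rot: [0.772, 0.591, 0.142, 0.186]
wrist_force: [0.8, -0.1, -2.0]
opening: 0.167
```

Call:
send_rows --motion '[{"linear": [0,0,2],"rot": [0,0,0]},{"linear": [0,0,3],"rot": [0,0,0]},{"linear": [0,0,4],"rot": [0,0,0]},{"linear": [0,0,5],"rot": [0,0,0]},{"linear": [0,0,6],"rot": [0,0,0]},{"linear": [0,0,7],"rot": [0,0,0]},{"linear": [0,0,7.5],"rot": [0,0,0]},{"linear": [0,0,7.5],"rot": [0,0,0]}]'

```text
t: 21.8
eef_pos: [497.0, -352.8, 103.5]
eef_rot: [0.772, 0.591, 0.142, 0.186]
wrist_force: [-2.5, 0.9, 4.2]
opening: 0.17
```

Run:
```python
from fit import *
s=read_state();print(s["wrist_force"]@seatR(),s["wrist_torque"])
held("top");held("wrist")
```

```text
[-0.43608039  0.27013409  4.93201767] [ 0.11203364  0.42340731 -0.02907072]
top TCP seat [-3.7 -3.4 22.6]
cover in seat 875 slopes,top [ 1.000e-03 -0.000e+00  7.858e+00] ((-3.8760833740234375, -0.6615142822265625), (179.0946044921875, 111.81378173828125), 89.802490234375) [-59.7 -90.3   0.6] [52.2 88.7 51.7]
wrist TCP seat [-3.8 -3.4 22.6]
cover in seat 25767 slopes,top [ 1.000e-03 -1.400e-02  8.072e+00] ((-2.972126007080078, -1.7535781860351562), (110.37107849121094, 180.25271606445312), 0.00866346899420023) [-58.2 -91.9   1.3] [52.2 88.4 73.7]
```

Call:
send_rows --motion '[{"linear": [0,0,1],"rot": [0,0,0]},{"linear": [0,0,2],"rot": [0,0,0]},{"linear": [0,0,2.5],"rot": [0,0,0]},{"linear": [0,0,3],"rot": [0,0,0]},{"linear": [0,0,3.5],"rot": [0,0,0]},{"linear": [0,0,3.5],"rot": [0,0,0]}]'

```text
t: 22.5
eef_pos: [497.2, -352.8, 103.1]
eef_rot: [0.771, 0.592, 0.141, 0.187]
wrist_force: [-23.3, 7.5, 29.4]
opening: 0.166
```

Run:
```python
from fit import *
s=read_state();print(s["wrist_force"]@seatR(),s["wrist_torque"])
held("top");held("wrist")
```

```text
[-8.43162302  1.2482034  37.26802259] [0.60746615 1.69153504 0.04073222]
top TCP seat [-3.7 -3.4 22.2]
cover in seat 869 slopes,top [-1.000e-03 -2.000e-03  7.549e+00] ((-3.483478546142578, -1.486419677734375), (111.74993896484375, 179.97909545898438), 0.0746784508228302) [-59.5 -91.5  -0.2] [52.4 88.6 36.8]
wrist TCP seat [-3.7 -3.4 22.2]
cover in seat 25794 slopes,top [-0.    -0.013  7.722] ((-3.1121864318847656, -1.578094482421875), (179.59214782714844, 110.44682312011719), 89.93681335449219) [-58.3 -91.4   1. ] [52.2 88.2 74.3]
```

Call:
send_rows --motion '[{"linear": [0,0,0],"rot": [0,0,0]},{"linear": [0,0,0],"rot": [0,0,0]},{"linear": [0,0,0],"rot": [0,0,0]}]'

```text
t: 22.9
eef_pos: [497.1, -352.8, 103.1]
eef_rot: [0.771, 0.592, 0.141, 0.187]
wrist_force: [-6.9, 1.7, 7.4]
opening: 0.168
```

Call:
send_rows --motion '[{"linear": [0,0,0],"rot": [0,0,0]},{"linear": [0,0,0],"rot": [0,0,0]},{"linear": [0,0,0],"rot": [0,0,0]},{"linear": [0,0,0],"rot": [0,0,0]},{"linear": [0,0,0],"rot": [0,0,0]},{"linear": [0,0,0],"rot": [0,0,0]}]' --fingers 0.6

```text
t: 23.5
eef_pos: [497.1, -352.8, 103.0]
eef_rot: [0.771, 0.592, 0.141, 0.187]
wrist_force: [-0.9, -0.2, 0.8]
opening: 0.398
```

Call:
send_rows --motion '[{"linear": [0,0,-5],"rot": [0,0,0]},{"linear": [0,0,-20],"rot": [0,0,0]},{"linear": [0,0,-45],"rot": [0,0,0]},{"linear": [0,0,-75],"rot": [0,0,0]},{"linear": [0,0,-105],"rot": [0,0,0]},{"linear": [0,0,-130],"rot": [0,0,0]},{"linear": [0,0,-145],"rot": [0,0,0]},{"linear": [0,0,-150],"rot": [0,0,0]}]'

```text
t: 24.3
eef_pos: [431.1, -335.3, 239.0]
eef_rot: [0.771, 0.592, 0.141, 0.189]
wrist_force: [0.9, -0.4, 0.6]
opening: 0.401
```

Run:
```python
from fit import *
held("top");held("wrist",save="pics/w9.png")
```

```text
top TCP seat [ -3.   -3.6 174.3]
cover in seat 1370 slopes,top [-1.000e-03 -0.000e+00  7.696e+00] ((-3.5105438232421875, -0.5367889404296875), (111.35811614990234, 179.3692626953125), 0.16585543751716614) [-59.4 -90.1  -0.1] [52.  89.3 43.1]
wrist TCP seat [ -3.2  -3.4 174. ]
cover in seat 11873 slopes,top [-1.000e-03 -1.000e-03  7.549e+00] ((-3.5206871032714844, -1.8055496215820312), (178.42575073242188, 109.92150115966797), 89.87724304199219) [-58.5 -91.   -7. ] [51.6 87.3 38.3]
```

View pics/w9.png

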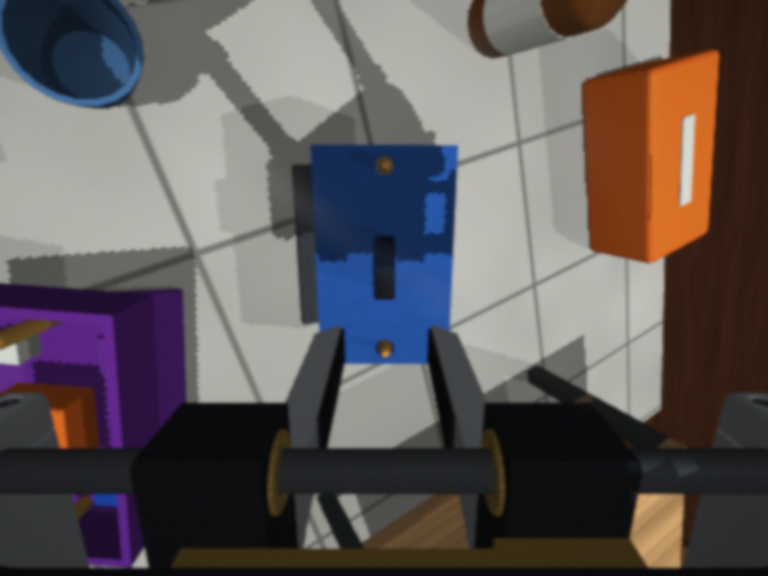

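Run:
```python
from fit import *
S=seatR();c0=np.array([511,-353,85])
c=np.load("w4.npy",allow_pickle=True).item();L=(cloud(c)-c0)@S
x,y,z=L[...,0]+3.1,L[...,1]+1.8,L[...,2]
for nm,m in(("x-",(abs(x+53)<1.5)&(abs(y)<80)),("x+",(abs(x-53)<1.5)&(abs(y)<80)),("y+",(abs(y-88)<1.5)&(abs(x)<45)),("y-",(abs(y+88)<1.5)&(abs(x)<45))):
    q=z[m&(abs(z)<5)];print("rim",nm,len(q),np.median(q).round(2))
c=optics.camera("wrist");L=(cloud(c)-c0)@S;x,y,z=L[...,0]+3.3,L[...,1]+1.8,L[...,2]
for nm,m in(("x-",(abs(x+45)<6)&(abs(y)<50)),("x+",(abs(x-45)<6)&(abs(y)<50)),("y+",(abs(y-75)<8)&(abs(x)>15)&(abs(x)<48)),("y-",(abs(y+60)<8)&(abs(x)>15)&(abs(x)<48))):
    q=z[m&(abs(z-6)<8)];print("plate",nm,len(q),np.median(q).round(2))
c=np.load("w6.npy",allow_pickle=True).item()
go(c0+S@np.array([-3.4,-1.8,36+11+6]),seattool())
```

```text
rim x- 269 0.86
rim x+ 272 0.83
rim y+ 206 0.86
rim y- 132 0.73
plate x- 817 6.83
plate x+ 805 6.78
plate y+ 836 6.79
plate y- 428 6.77
t 24.45 lin [  1.5   0.7 119.1] rot [0.001 0.003 0.   ]
```

The plate top sits 5.96 mm above the rim on all four sides, so the 6 mm cover is flush. I check the container and bystanders once more and hand in.

Run:
```python
from fit import *
c=optics.camera("top");W=cloud(c)
hsv=cv2.cvtColor(c["frame"],cv2.COLOR_BGR2HSV).astype(int);H,S,V=hsv[...,0],hsv[...,1],hsv[...,2]
near=lambda p,r:np.hypot(W[...,0]-p[0],W[...,1]-p[1])<r
m=near((616,-5),60)&((H<8)|(H>172))&(S>150)&(W[...,2]>80);print("cap",cv2.minEnclosingCircle(W[m][:,:2].astype(np.float32)),np.median(W[m][:,2]))
m=near((616,-5),100)&(H>50)&(H<85)&(S>120)&(W[...,2]<30);print("saucer",cv2.minEnclosingCircle(W[m][:,:2].astype(np.float32)))
for t in ("cobek","ulekan","spoon","sauce","can","tumbler"):
    o=optics.outline_of("top",t)
    if o: print(t,np.round(np.nanmedian(W[o[0]["pixels"]],0)))
s=read_state();print(s["t"],s["wrist_force"],abs(s["qvel"]).max())
print(ticket.finish_job())
```

```text
cap ((615.784912109375, -4.283814907073975), 30.19028663635254) 94.48613182470876
saucer ((616.3480834960938, -4.713282108306885), 72.06517028808594)
cobek [757. 227.  31.]
ulekan [790.  11.  30.]
spoon [332.   6.  12.]
sauce [ 708. -183.  131.]
can [378. 168.  84.]
tumbler [ 361. -179.   13.]
24.8 [-0.42835392  0.06426512 -0.48282907] 0.0067635072430768765
the job is handed in; nothing more can be done
None
```

I put the red-capped container upright on the saucer and let go. Then I fitted the blue cover over both pins of the grey box, pressed it home at about 37 N, and backed off. The job was handed in at t = 24.8 s; no verdict is reported.

- **Container:** it stands within 1 mm of the saucer's middle in the top camera, with its cap top level at 94.5 mm.
- **Cover:** both pins show through the holes. The plate top is 5.96 mm above the rim on all four sides, so the 6 mm cover sits flush. It is parallel, and centred within about 1 mm.
- **Bystanders:** the network estimates are within about 4 mm of where they started, and the arm touches nothing.

Two readings disagreed. A first plane fit, which included handle and edge pixels, suggested the cover was about 1 mm off the rim; the median check on all four sides did not confirm this. While pressing, the wrist camera showed a 0.013 rad tilt that was gone after release. I did not see the catch directly; I judge it pressed because the cover is flush.

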